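Air the room: clear the sill, wind the vent sash open, wedge it

ROBOT

A 6-joint arm with a two-finger parallel gripper is mounted at the origin on the work surface. World frame = base frame: x ahead of the robot, y to its left, z up, the work surface at z = 0. Lengths are in m, angles in rad, forces in N, time in s.
With the tool pointing down it reaches from about 0.35 to 0.775 m from the base axis. Payload 7.3 kg.
Tool frame: the origin (TCP) lies at the centre of the arm's flange, where the gripper is bolted on; the fingertips stand 178 mm ahead of it and the grasp point (between the pads) lies 159 mm ahead of it; z points along the fingers, y is the line along which they close (so a half turn about z gives the same grasp; the last joint's range is limited). The gripper opens to 92 mm and grips with 3 to 60 N. Pads are 19 mm wide; open, the fingers measure 130 mm over their backs; the gripper's body (75 mm by 190 mm) begins 47 mm behind the grasp point.
Start: joints at [1.001, 0.342, 1.524, -0, 1.275, -0.146], TCP at [0.216, 0.479, 0.405] pointing down, gripper open.
Joint ranges: [-2.53, 2.53], [-0.77, 2.02], [0.04, 2.7], [-1, 4.14], [0.28, 2.66], [-3.11, 3.11]. Speed limits (rad/s): [2.57, 2.57, 3.14, 3.14, 3.14, 3.14].

INTERFACE

Orientations are given as [roll, pitch, yaw] about the fixed x, y, z axes, in that order (R = Rz(yaw) Ry(pitch) Rx(roll)).
In Python, from cell import telemetry, vision, ticket gives the robot as it stands.
- The arm moves only by the shell command python3 -m crank 'ROWS' [FORCE]. ROWS is JSON, a list of rows, each a list of 5 numbers: the gripper command: -1 is shut, 1 is fully open, values between are in proportion, then the shift along the tool's x, y, z in mm, then the turn about the tool's z in rad. In form: [[fingers, dx, dy, dz, roll], ...]. A call has 1 to 12 rows; each row is the pose to reach, as a shift and turn from the pose commanded when the call began, along the tool's axes at that moment; what a row does not reach only later rows make up. A row lasts 1/12 s, in which the tool goes at most 41.7 mm and 7.16 degrees, less where a joint would pass 70% of its speed; a pose out of reach is approached as far as the arm can. A call with a gripper value outside its range is refused whole. The fingers move at their own pace and stop on an object; FORCE is the grip in N (left out, the last holds). Time passes only in rows, so rows that repeat a pose let the fingers close. It gives the time, the measured TCP pose, the force, the opening and the grip force at its end, in the units of the state.
- telemetry.observe(): the state, without advancing time (a new reading comes with each control period).
- vision.read_camera(name): name is "scene" or "side" or "wrist"; returns (picture, depth): 480x640x3 uint8, red, green, blue; 480x640 float32, m along the optical axis (not along the pixel's ray), 0 where there is no reading.
- vision.get_calibration(name): a dict with "camera_matrix" (3x3 intrinsics, pixels), "dist" ([k1, k2, p1, p2, k3] as OpenCV has them; the pictures are not rectified), "rvec" (rotation vector, rad) and "tvec" (3), from world to camera coordinates, as OpenCV has them. Camera axes: x right, y down, z forward; pixel columns grow to the right and rows downward; lengths in m; the calibration is good to about 2 mm. A picture is of the moment at which its call begins: read the wrist's pose just before it. get_calibration takes no time and is no camera call; for the wrist camera it gives the pose at the moment of the call.
- ticket.hand_in(): hands the job in; it is judged then, once.
The state is a dict: "time": time; "qpos": joint angles; "qvel": joint speeds; "joint_efforts": joint torques, N m; "tool_pos": TCP position; "tool_rot": TCP orientation; "contact_force": force on the tool from outside, world axes, zero at the start; "torque": the same for the moment, N m; "opening": finger opening in m; "grip_force": force on a finger pad.
Only numpy, scipy, OpenCV 4.12 (cv2) and the standard library are available. Lean on these libraries where they do the work, as an engineer would, in place of code of your own. Each camera call takes 0.05 s, during which the arm holds its last target. There are 200 camera calls.

TASK

Stand the amber bottles upright on the cork mat so that the little window has room to swing in, then wind its crank anticlockwise (seen from above) until the sash is fully open at its stop. Then push the orange wedge, thin end first, under the lower edge of the open sash until it jams tight and visibly lifts the sash by a few millimetres, and let go; leave the bottles on the mat and do not disturb the ring dish, the glass file or the cuticle pusher.

Things in the scene. Friction and masses are not known exactly. Their poses are not given: they have to be found in the camera images.
- bottle0: empty amber bottle, upright, squat with a heavy glass foot, 58 mm across the body and 104 mm tall, black cylindrical cap 28 mm across from 72 to 104 mm up, about 130 g; origin at the centre of its foot, z up. May be absent
- bottle1: empty amber bottle, upright, squat with a heavy glass foot, 58 mm across the body and 104 mm tall, black cylindrical cap 28 mm across from 72 to 104 mm up, about 130 g; origin at the centre of its foot, z up. May be absent
- bottle2: empty amber bottle, upright, squat with a heavy glass foot, 58 mm across the body and 104 mm tall, black cylindrical cap 28 mm across from 72 to 104 mm up, about 130 g; origin at the centre of its foot, z up. May be absent
- mat: fixed cork mat lying on the sill, 130 (x) by 270 (y) by 3 mm thick; origin at the centre of its underside. The bottles belong on it, each with its whole foot on the cork. To its left (+y), some 70 mm or more away, stands a fixed white dresser, 170 mm tall, not needed here
- wedge: loose orange rubber door wedge, 160 mm long (x), 46 mm wide (y), about 130 g; its height rises evenly from 2 mm at the thin end (+x) to 32 mm at the thick end (-x). Origin at the centre of its underside, 80 mm from either end; z up
- sash_swing (a joint): opening angle of the sash in rad: 0 closed, 1.2 fully open at its stop. Green glazed sash, 280 mm wide, 124 tall, 22 thick, upright hinge at its right-hand end, swings in over the sill towards the robot, where the bottles start. Driven by the crank alone, 0.3 rad a turn; stays where the crank leaves it
- sash_lift (a joint): how far the sash is lifted on its lift-off hinges, in m: 0 at rest, at most 0.012. Only its own weight (about 8 N) holds it down, so a wedge driven under it lifts it; the push needed is roughly 10 to 20 N, and the wedge stays jammed by friction
- sash_spot (a point): point under the sash, 190 mm from the hinge axis, midway in its thickness; 14 mm above the sill at rest; moves with the sash. y axis: along the sash away from the hinge; x axis: square to it, outward when closed, towards where the bottles stood when open. A good spot to wedge, from either side. The wedge touches once its thin end is 64 mm past the near face; each further 5.3 mm lifts 1 mm
- crank_axis (a point): point on the crank's upright axis, 98 mm above the sill; the crank arm is on top of a white gearbox (75 by 60 by 50 mm) on the sill
- knob_mid (a point): middle of the grippable part of the crank's black knob: an upright cylinder 24 mm across, from 70 to 114 mm above the sill, 55 mm out from the crank's axis. The knob spins freely on its pin, so the hand may keep its heading while it circles. The steel crank arm is just below it (top at 68 mm)
- crank (a joint): crank angle in rad, growing anticlockwise seen from above: 0 closed, 25.13 (four full turns) fully open against a stop; starts somewhere in the first third of a turn. Friction about 0.12 N m (some 2 to 3 N at the knob)
- ring_dish: ceramic ring dish, 80 mm across, 22 mm tall, loose; leave it alone. Origin at the centre of its foot
- glass_file: glass nail file, 150 by 14 by 4 mm, loose; leave it alone
- pusher: steel cuticle pusher, about 128 mm long, 9 mm thick, loose; leave it alone
- window: fixed low window frame; origin on the sill on the sash's hinge axis. The frame stands behind the closed sash, from 22 to 68 mm along +x of this origin, 166 mm tall; it runs along y. The closed sash lies from the origin 280 mm along +y
Not all that is in view belongs to the job. Leave any green look-alike of the bottle1 alone.

How it is judged:
On the way, in this order (a step that is already met when the one before it is completed fails the run):
1. all bottles stand on the mat, while the sash is still nearly shut (x of bottle0 in the frame of mat between -0.05 and 0.05 m and y of bottle0 in the frame of mat between -0.12 and 0.12 m and height (world z) of each of bottle0, bottle1, bottle2 below 0.012 m and angle between each of bottle0, bottle1, bottle2's own z axis and vertical below 0.15 rad and linear speed of each of bottle0, bottle1, bottle2 below 0.03 m/s and x of bottle1 in the frame of mat between -0.05 and 0.05 m and y of bottle1 in the frame of mat between -0.12 and 0.12 m and x of bottle2 in the frame of mat between -0.05 and 0.05 m and y of bottle2 in the frame of mat between -0.12 and 0.12 m and value of joint sash_swing below 0.25 rad), for 0.2 s.
2. the sash is wound fully open (value of joint sash_swing above 1.1 rad), for 0.2 s.
3. the wedge, released, is jammed under the sash and lifts it more than 2 mm (value of joint sash_lift above 0.002 m and contact force between wedge and sash_lift above 2 N and contact force between wedge and the fingers below 0.5 N), for 0.3 s.
At the end, for the whole second after the job is handed in: Every bottle present stands upright (within 0.15 rad) and still on the mat (its centre within 50 mm of the mat's middle along x and 120 mm along y); the sash is open by more than 1.1 rad; the wedge, let go and still, bears on the sash (over 2 N) and lifts it more than 2 mm (all of step 3 and x of bottle0 in the frame of mat between -0.05 and 0.05 m and y of bottle0 in the frame of mat between -0.12 and 0.12 m and height (world z) of each of bottle0, bottle1, bottle2 below 0.012 m and angle between each of bottle0, bottle1, bottle2's own z axis and vertical below 0.15 rad and linear speed of each of bottle0, bottle1, bottle2 below 0.03 m/s and x of bottle1 in the frame of mat between -0.05 and 0.05 m and y of bottle1 in the frame of mat between -0.12 and 0.12 m and x of bottle2 in the frame of mat between -0.05 and 0.05 m and y of bottle2 in the frame of mat between -0.12 and 0.12 m and value of joint sash_swing above 1.1 rad and linear speed of wedge below 0.02 m/s); the robot touches nothing.
It fails at once if the ring dish is shoved more than 30 mm (distance of ring_dish from where it was at the start of the episode above 0.03 m).
It fails at once if the glass file is shoved more than 30 mm (distance of glass_file from where it was at the start of the episode above 0.03 m).
It fails at once if the cuticle pusher is shoved more than 30 mm (distance of pusher from where it was at the start of the episode above 0.03 m).
Of bottle0, bottle1, bottle2 only 2 to 3 are there at a start; the rules pass over those that are not, and their reading is None.
At some moment in a run one of bottle0, bottle1, bottle2, wedge may be knocked a few centimetres aside while the robot is not near it.
It also fails if it takes over 210 s, if anything falls off the work surface, if the arm or the gripper's body presses on something with over 40 N, if the wrist force passes 120 N, or if a joint passes its speed limit or range.

## Working session

There is one attempt and no reset: what is moved stays moved. The work goes in short steps, Python scripts to look and compute and a shell command to move; the robot and the scene stay as the last step left them, time stands still between calls to the robot, and variables do not carry over. Pictures are saved under pics/ and viewed, at most 14 in all, crops included, and the job is handed in when it is done.

```bash
ls; mkdir -p pics; python3 - <<'E'
from cell import telemetry, vision
import cv2
print(telemetry.observe())
for n in ("scene","side"):
    p,d=vision.read_camera(n); cv2.imwrite(f"pics/{n}0.png",p[:,:,::-1]); 
    import numpy as np; np.savez(f"{n}0.npz",p=p,d=d)
    c=vision.get_calibration(n); print({k:np.round(v,3).tolist() for k,v in c.items()})
E
```

```text
pics
{'time': 0.0, 'qpos': array([ 1.00099445e+00,  3.42716840e-01,  1.52502073e+00,  1.14795167e-05,
        1.27539084e+00, -1.46023635e-01]), 'qvel': array([ 2.33421359e-04,  4.00995244e-04,  1.21805655e-03, -1.26720972e-03,
       -3.49652144e-04, -6.53807454e-05]), 'joint_efforts': array([ 1.76392066e-03, -4.31228507e+01, -2.44220567e+01,  7.18255481e-02,
        5.58489806e-02, -9.10808853e-05]), 'tool_pos': array([0.21579923, 0.47844824, 0.40404651]), 'tool_rot': array([-3.14007484e+00, -2.34319971e-04,  2.71781088e+00]), 'contact_force': array([ 0.09307515, -0.18793604, -0.00223955]), 'torque': array([0.0043166 , 0.01839319, 0.0121736 ]), 'grip_force': 0.0, 'opening': 0.09161983531934664}
{'camera_matrix': [[455.314, 0.0, 323.35], [0.0, 455.314, 245.616], [0.0, 0.0, 1.0]], 'dist': [-0.117, 0.0, 0.0, 0.0, 0.0], 'rvec': [2.419, 0.615, -0.23], 'tvec': [-0.515, -0.167, 1.238]}
{'camera_matrix': [[486.818, 0.0, 323.144], [0.0, 486.818, 232.708], [0.0, 0.0, 1.0]], 'dist': [0.027, 0.0, 0.0, 0.0, 0.0], 'rvec': [0.038, -2.924, 1.09], 'tvec': [0.577, 0.078, 1.126]}
```

View pics/scene0.png

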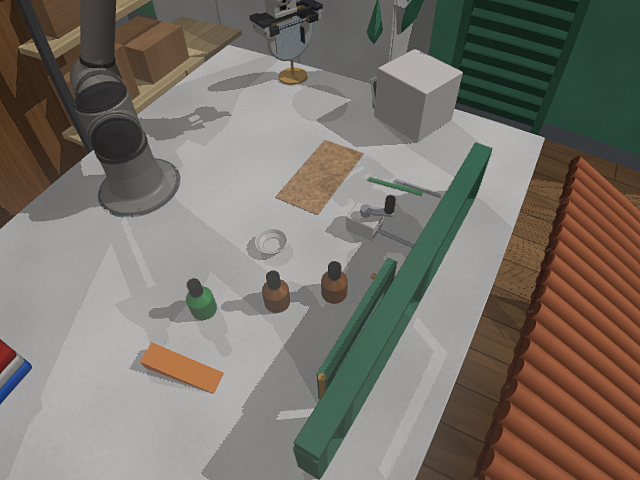

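View pics/side0.png

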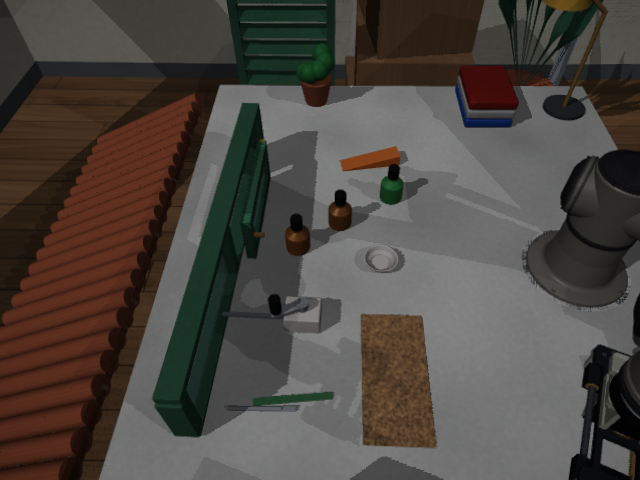

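The scene view shows two amber bottles, at (276,293) and (334,283), with no third one in sight. The look-alike is the green bottle at (201,300), to be left alone. Also in view: wedge (182,367), dish (270,242), knob (389,204), mat (320,177), file and pusher about (400,187), and the closed sash on the near side of the frame.

```bash
cat > h.py <<'E'
import numpy as np, cv2
from cell import telemetry, vision
def cloud(d,c):
    h,w=d.shape; u,v=np.meshgrid(np.arange(w),np.arange(h))
    K=np.array(c["camera_matrix"],float); n=cv2.undistortPoints(np.stack([u,v],-1).reshape(-1,1,2).astype(float),K,np.array(c["dist"],float)).reshape(h,w,2)
    P=np.dstack([n*d[...,None],d]); R=cv2.Rodrigues(np.array(c["rvec"],float))[0]
    return (P-np.array(c["tvec"],float).ravel())@R   # R^T(P-t)
def masks(p):
    hsv=cv2.cvtColor(p,cv2.COLOR_RGB2HSV); return hsv[...,0].astype(int),hsv[...,1].astype(int),hsv[...,2].astype(int)
def look(n,name=None):
    c=vision.get_calibration(n); p,d=vision.read_camera(n)
    if name: cv2.imwrite(f"pics/{name}.png",p[:,:,::-1])
    W=cloud(d,c); W[d<=0]=np.nan; return p,d,W
def clusters(m,minpx=20):
    k,l,s,c=cv2.connectedComponentsWithStats(m.astype(np.uint8)); return [(l==i) for i in range(1,k) if s[i,4]>=minpx]
E
python3 - <<'E'
from h import *
for n in ("scene","side"):
    f=np.load(n+"0.npz"); p,d=f["p"],f["d"]; c=vision.get_calibration(n); W=cloud(d,c); W[d<=0]=np.nan
    H,S,V=masks(p); x,y,z=W[...,0],W[...,1],W[...,2]
    ws=(abs(x)<1)&(abs(y)<.8)&(x>.2)
    def rep(t,m,mp=20):
        for q in clusters(m,mp):
            P=W[q]; vv,uu=np.nonzero(q); r=cv2.minAreaRect(P[:,:2].astype(np.float32))
            print(n,t,"px",int(uu.mean()),int(vv.mean()),"mean",P.mean(0).round(3),"zr",np.percentile(P[:,2],[2,98]).round(3),"rect",np.round(r[0],3),np.round(r[1],3),round(r[2],1),q.sum())
    rep("amber",ws&(H<15)&(S>120)&(z>.01)&(z<.09)&(V<140))
    rep("dark",ws&(V<60)&(z>.06)&(z<.125))
    rep("orange",ws&(H<15)&(S>150)&(V>140)&(z<.05)&(z>-.01))
    rep("cork",ws&(H<22)&(H>5)&(S>60)&(z<.009),800)
    rep("green",ws&(H>50)&(H<95)&(S>60)&(z>.002)&(z<.2),60)
    rep("top104",ws&(z>.099)&(z<.112),15)
    rep("low",ws&(z>.008)&(z<.06)&(S<40),40)
E
```

```text
scene amber px 340 282 mean [ 0.658 -0.051  0.058] zr [0.051 0.065] rect [ 0.659 -0.048] [0.047 0.021] 87.1 151
scene dark px 374 86 mean [0.433 0.604 0.09 ] zr [0.069 0.104] rect [0.433 0.604] [0.007 0.018] 38.4 24
scene dark px 479 177 mean [0.829 0.374 0.085] zr [0.061 0.12 ] rect [0.831 0.377] [0.018 0.009] 52.0 60
scene dark px 389 204 mean [0.67  0.169 0.098] zr [0.071 0.116] rect [0.669 0.172] [0.021 0.019] 26.1 159
scene dark px 333 270 mean [ 0.643 -0.053  0.096] zr [0.075 0.106] rect [ 0.641 -0.049] [0.025 0.026] 40.4 201
scene dark px 389 280 mean [ 0.756 -0.029  0.109] zr [0.082 0.124] rect [ 0.754 -0.038] [0.059 0.004] 88.6 53
scene dark px 374 303 mean [ 0.755 -0.098  0.122] zr [0.117 0.125] rect [ 0.755 -0.097] [0.052 0.001] 88.7 21
scene dark px 331 378 mean [ 0.752 -0.266  0.117] zr [0.108 0.125] rect [ 0.751 -0.266] [0.026 0.001] 90.0 26
scene orange px 181 367 mean [ 0.46  -0.358  0.017] zr [0.002 0.031] rect [ 0.459 -0.357] [0.159 0.047] 10.2 1745
scene cork px 319 176 mean [0.432 0.263 0.003] zr [-0.001  0.006] rect [0.43  0.272] [0.273 0.133] 89.6 3164
scene gre
[... 4406 characters left out ...]
0.039 0.105] zr [0.099 0.111] rect [0.774 0.035] [0.031 0.013] 60.2 44
side top104 px 275 303 mean [0.664 0.185 0.106] zr [0.1   0.112] rect [0.664 0.183] [0.023 0.011] 17.8 52
side top104 px 179 413 mean [0.801 0.4   0.106] zr [0.1   0.112] rect [0.802 0.4  ] [0.051 0.024] 30.3 114
side low px 381 256 mean [ 0.443 -0.008  0.016] zr [0.008 0.023] rect [ 0.445 -0.   ] [0.078 0.076] 86.0 459
side low px 291 298 mean [0.64  0.135 0.049] zr [0.046 0.052] rect [0.637 0.136] [0.028 0.018] 5.1 79
side low px 304 317 mean [0.609 0.173 0.04 ] zr [0.01  0.052] rect [0.626 0.158] [0.061 0.097] 89.1 934
side low px 246 314 mean [0.735 0.154 0.015] zr [0.01 0.02] rect [0.735 0.153] [0.013 0.105] 89.2 224
```

Amber candidates are px (276,293) and (334,283). The green look-alike at (201,300) and the black knob at (389,204) are excluded. I'll go above the nearer amber bottle first and check it in one crop.

```bash
cat >> h.py <<'E'
def plan(x,y,z,yaw=None):
    s=telemetry.observe(); t=np.array(s["tool_pos"]); R=cv2.Rodrigues(np.zeros(3))[0]
    from scipy.spatial.transform import Rotation as Ro
    R=Ro.from_euler("xyz",s["tool_rot"]).as_matrix(); cy=s["tool_rot"][2]
    e=R.T@(np.array([x,y,z+.159])-t)
    r=0 if yaw is None else -((yaw-cy+np.pi)%(2*np.pi)-np.pi)
    print("mm",np.round(e*1000,1),"roll",round(r,3),"| t",round(s["time"],2),"grasp",np.round(t-[0,0,.159],3),"yaw",round(cy,3),"open",round(s["opening"],4))
E
python3 - <<'E'
from h import *
plan(.5415,-.127,.22,np.pi)
c=cv2.imread("pics/scene0.png")[240:420,150:380]; cv2.imwrite("pics/crop0.png",cv2.resize(c,None,fx=3,fy=3))
# wedge slope & gearbox
for n in ("scene","side"):
    f=np.load(n+"0.npz"); p,d=f["p"],f["d"]; W=cloud(d,vision.get_calibration(n)); W[d<=0]=np.nan
    H,S,V=masks(p); x,y,z=W[...,0],W[...,1],W[...,2]
    m=(H<15)&(S>150)&(z>.001)&(z<.04)&(x>.33)&(x<.58)&(y<-.28)&(y>-.45)
    P=W[m]; A=np.c_[P[:,:2],np.ones(len(P))]; print(n,"slope",np.linalg.lstsq(A,P[:,2],rcond=None)[0].round(3))
    r=cv2.minAreaRect(P[:,:2].astype(np.float32)); print(np.round(r[0],3),np.round(r[1],3),r[2])
    m=(z>.046)&(z<.054)&(x>.55)&(x<.72)&(y>.08)&(y<.25)&(S<50); P=W[m]; r=cv2.minAreaRect(P[:,:2].astype(np.float32)); print("box",np.round(r[0],3),np.round(r[1],3),r[2],P[:,:2].min(0),P[:,:2].max(0))
    m=(z>.12)&(z<.145)&(x>.68)&(x<.79)&(y>-.33)&(y<.05)&(H>50)&(H<95); P=W[m]; r=cv2.minAreaRect(P[:,:2].astype(np.float32)); print("sash",np.round(r[0],3),np.round(r[1],3),r[2],P[:,:2].min(0),P[:,:2].max(0))
E
```

```text
mm [-545.9 -417.9   25.6] roll -0.424 | t 0.1 grasp [0.216 0.478 0.245] yaw 2.718 open 0.0916
scene slope [-0.18  -0.045  0.083]
[ 0.459 -0.357] [0.159 0.047] 10.216720581054688
box [0.618 0.154] [0.06  0.075] 87.17485809326172 [0.58020813 0.12408413] [0.65456016 0.18625912]
sash [ 0.743 -0.138] [0.282 0.023] 88.84037780761719 [ 0.72971969 -0.27981252] [0.75721409 0.00286781]
side slope [-0.131 -0.167  0.015]
[ 0.458 -0.355] [0.159 0.052] 10.007811546325684
box [0.615 0.158] [0.061 0.074] 88.33924102783203 [0.57726848 0.12651168] [0.65169401 0.18847977]
sash [ 0.75  -0.135] [0.365 0.046] 87.79015350341797 [ 0.72729374 -0.31769598] [0.779597   0.04713923]
```

View pics/crop0.png

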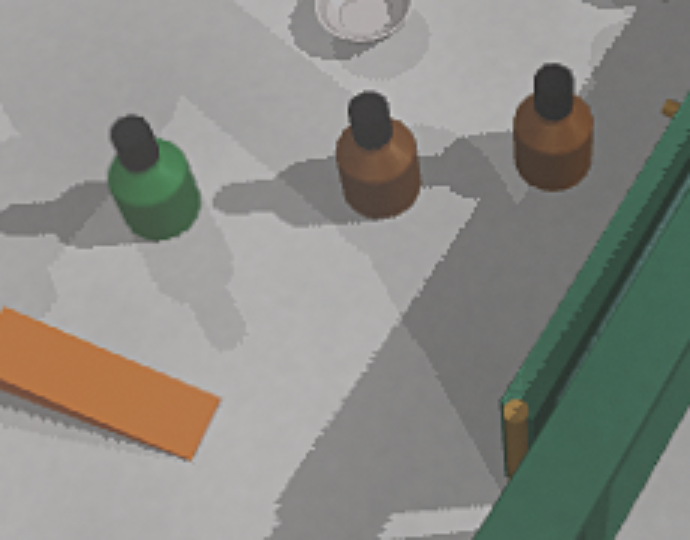

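The crop confirms two amber bottles in the middle and right, with the green one at left excluded. The wedge's thick end is towards -x. Moving now.

```bash
python3 -m crank '[[1,-546,-418,26,-0.424],[1,-546,-418,26,-0.424],[1,-546,-418,26,-0.424],[1,-546,-418,26,-0.424],[1,-546,-418,26,-0.424],[1,-546,-418,26,-0.424],[1,-546,-418,26,-0.424],[1,-546,-418,26,-0.424],[1,-546,-418,26,-0.424],[1,-546,-418,26,-0.424],[1,-546,-418,26,-0.424],[1,-546,-418,26,-0.424]]' 20; python3 -c "
from h import *
plan(.5415,-.127,.22,np.pi)"
```

```text
time: 1.1
tool_pos: [0.4473, 0.0475, 0.3861]
tool_rot: [3.141, -0.0, 3.142]
contact_force: [2.1, 0.3, -0.4]
opening: 0.0918
grip_force: 0.0
mm [ -94.2 -174.5    7.1] roll -0.0 | t 1.1 grasp [0.447 0.047 0.227] yaw 3.142 open 0.0918
```

```bash
python3 -m crank '[[1,-94,-174,7,0],[1,-94,-174,7,0],[1,-94,-174,7,0],[1,-94,-174,7,0],[1,-94,-174,7,0],[1,-94,-174,7,0],[1,-94,-174,7,0]]'; python3 -c "
from h import *
plan(.5415,-.127,.092,np.pi)
p,d,W=look('wrist','w1')
m=(W[...,2]>.098)&(W[...,2]<.112)
for q in clusters(m,60): print(W[q].mean(0).round(4),cv2.minAreaRect(W[q][:,:2].astype(np.float32)))
p,d,W=look('scene')
m=(W[...,2]>.099)&(W[...,2]<.108)
for q in clusters(m,60): print(W[q].mean(0).round(4))
"
```

```text
time: 1.68
tool_pos: [0.5411, -0.1258, 0.3782]
tool_rot: [3.141, -0.002, 3.139]
contact_force: [-1.0, 0.2, -0.2]
opening: 0.0916
grip_force: 0.0
mm [ -0.6  -1.3 127.2] roll -0.002 | t 1.68 grasp [ 0.541 -0.126  0.219] yaw 3.139 open 0.0916
[ 0.4128 -0.2216  0.103 ] ((0.41349291801452637, -0.22215473651885986), (0.016505064442753792, 0.02743862010538578), 2.768815517425537)
[ 0.5391 -0.1288  0.1032] ((0.5398072600364685, -0.12894700467586517), (0.027253450825810432, 0.027467964217066765), 74.69670104980469)
[ 0.636  -0.0497  0.103 ] ((0.636006236076355, -0.04900127276778221), (0.021516816690564156, 0.027638256549835205), 1.3503599166870117)
[0.1133 0.6638 0.1037]
[0.7793 1.0057 0.1038]
[-0.7243  0.1655  0.1034]
[0.5757 0.5715 0.1035]
[ 0.0465 -0.0255  0.1035]
[ 0.6415 -0.0486  0.1034]
[ 0.5423 -0.1287  0.1032]
[ 0.4094 -0.2229  0.1031]
```

View pics/w1.png

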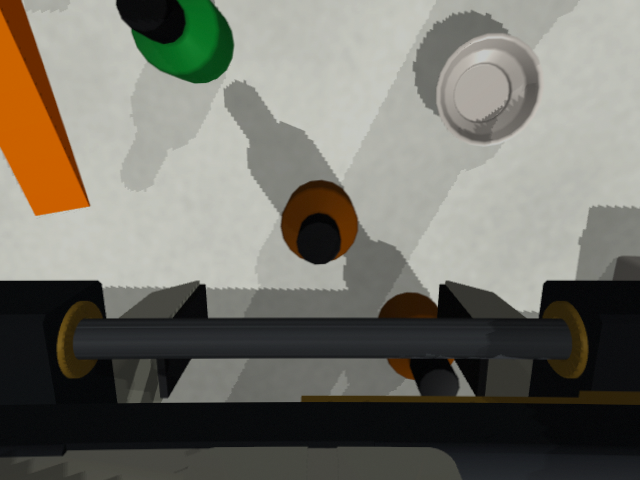

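Wrist view: amber bottle centred between the fingers (319,240), green one upper left, dish upper right. Descend and grasp the cap.

```bash
python3 -m crank '[[0.4,0,-2,40,0],[0.2,0,-2,80,0],[0.2,0,-2,110,0],[0.2,0,-2,127,0],[0.2,0,-2,127,0],[-1,0,-2,127,0],[-1,0,-2,127,0],[-1,0,-2,127,0],[-1,0,-2,127,0],[-1,0,-2,127,0],[-1,0,-2,127,0]]' 25; python3 -c "
from h import *
plan(.43,.20,.096,np.pi)"
```

```text
time: 2.7
tool_pos: [0.5412, -0.1265, 0.2533]
tool_rot: [-3.141, 0.002, -3.141]
contact_force: [-0.3, -0.9, 4.4]
opening: 0.0276
grip_force: 25.0
mm [111.1 326.5  -2.1] roll 0.0 | t 2.7 grasp [ 0.541 -0.127  0.094] yaw -3.141 open 0.0276
```

```bash
python3 -m crank '[[-1,0,0,-40,0],[-1,0,0,-80,0],[-1,20,60,-80,0],[-1,32,95,-80,0],[-1,44,130,-80,0],[-1,56,165,-80,0],[-1,68,200,-80,0],[-1,80,235,-80,0],[-1,92,270,-80,0],[-1,104,305,-80,0],[-1,111,326,-80,0],[-1,111,326,-80,0]]' 25; python3 -c "
from h import *
plan(.43,.20,.098,np.pi)"
```

```text
time: 3.7
tool_pos: [0.4282, 0.2027, 0.3325]
tool_rot: [3.14, -0.001, -3.137]
contact_force: [-0.9, -1.1, -1.6]
opening: 0.0273
grip_force: 24.9
mm [-1.9 -2.8 75.5] roll 0.004 | t 3.7 grasp [0.428 0.203 0.173] yaw -3.137 open 0.0273
```

```bash
python3 -m crank '[[-1,0,0,30,0],[-1,0,0,60,0],[-1,0,0,70,0],[-1,0,0,75,0],[-1,0,0,76,0],[-1,0,0,76,0],[-0.2,0,0,76,0],[-0.2,0,0,76,0],[-0.2,0,0,76,0],[0,0,0,50,0],[0.2,0,0,0,0],[0.2,0,0,-30,0]]' 25; python3 -c "
from h import *
plan(.639,-.048,.22,np.pi)
p,d,W=look('scene')
m=(W[...,2]>.099)&(W[...,2]<.110)&(W[...,0]>.3)
for q in clusters(m,60): print(W[q].mean(0).round(4))"
```

```text
time: 4.7
tool_pos: [0.4296, 0.1995, 0.3636]
tool_rot: [-3.141, -0.002, -3.141]
contact_force: [1.7, 0.8, -0.4]
opening: 0.0516
grip_force: 0.0
mm [-209.3 -247.5  -15.6] roll 0.0 | t 4.7 grasp [0.43  0.199 0.205] yaw -3.141 open 0.0516
[0.7575 1.0015 0.1043]
[0.5563 0.5757 0.1045]
[0.432  0.1962 0.1061]
[ 0.6414 -0.0485  0.1032]
[ 0.4093 -0.223   0.103 ]
```

First bottle stands on the mat at (0.432, 0.197). Now the second.

```bash
python3 -m crank '[[0.2,-209,-247,-5,0],[0.2,-209,-247,-5,0],[0.2,-209,-247,-5,0],[0.2,-209,-247,-5,0],[0.2,-209,-247,-5,0],[0.2,-209,-247,-5,0],[0.2,-209,-247,-5,0],[0.2,-209,-247,-5,0],[0.2,-209,-247,-5,0],[0.2,-209,-247,-5,0],[0.2,-209,-247,-5,0],[0.2,-209,-247,-5,0]]' 25; python3 -c "
from h import *
plan(.639,-.048,.093,np.pi)
p,d,W=look('side')
m=(W[...,2]>.099)&(W[...,2]<.110)&(W[...,0]>.3)&(W[...,0]<.7)&(abs(W[...,1])<.5)
for q in clusters(m,30): print(W[q].mean(0).round(4))"
```

```text
time: 5.75
tool_pos: [0.6384, -0.0463, 0.3675]
tool_rot: [3.141, -0.0, -3.14]
contact_force: [0.1, 0.4, -0.4]
opening: 0.0549
grip_force: 0.0
mm [ -0.7  -1.8 115.5] roll 0.001 | t 5.75 grasp [ 0.638 -0.046  0.209] yaw -3.14 open 0.0549
[ 0.4079 -0.2196  0.1023]
[ 0.6387 -0.0445  0.1029]
[0.6647 0.1851 0.1048]
[0.4291 0.2018 0.1057]
```

```bash
python3 -m crank '[[0.2,-1,-1,40,0],[0.2,-1,-1,80,0],[0.2,-1,-1,105,0],[0.2,-1,-1,115,0],[0.2,-1,-1,115,0],[-1,-1,-1,115,0],[-1,-1,-1,115,0],[-1,-1,-1,115,0],[-1,-1,-1,115,0],[-1,-1,-1,115,0],[-1,-1,-1,75,0],[-1,-1,-1,25,0]]' 25; python3 -c "
from h import *
plan(.43,.335,.173,np.pi)"
```

```text
time: 6.8
tool_pos: [0.6392, -0.0483, 0.3322]
tool_rot: [3.14, -0.007, -3.142]
contact_force: [2.7, -0.6, -1.7]
opening: 0.0272
grip_force: 25.0
mm [209.2 383.3   2.3] roll 0.0 | t 6.8 grasp [ 0.639 -0.048  0.173] yaw -3.142 open 0.0272
```

```bash
python3 -m crank '[[-1,0,0,-40,0],[-1,20,36,-60,0],[-1,40,72,-60,0],[-1,60,108,-60,0],[-1,80,144,-60,0],[-1,100,180,-60,0],[-1,120,216,-60,0],[-1,140,252,-60,0],[-1,160,288,-60,0],[-1,180,324,-60,0],[-1,200,360,-60,0],[-1,209,383,-50,0]]' 25; python3 -c "
from h import *
plan(.43,.335,.099,np.pi)"
```

```text
time: 7.8
tool_pos: [0.4285, 0.3374, 0.3862]
tool_rot: [3.139, 0.003, -3.139]
contact_force: [1.1, 0.2, -1.8]
opening: 0.0275
grip_force: 25.0
mm [ -1.1  -2.8 128.2] roll 0.002 | t 7.8 grasp [0.429 0.337 0.227] yaw -3.139 open 0.0275
```

```bash
python3 -m crank '[[-1,0,0,40,0],[-1,0,0,80,0],[-1,0,0,110,0],[-1,0,0,124,0],[-1,0,0,124,0],[-1,0,0,124,0]]' 25; python3 -c "
from h import *
plan(.43,.335,.0975,np.pi)"
```

```text
time: 8.3
tool_pos: [0.4309, 0.3346, 0.2598]
tool_rot: [-3.141, -0.001, -3.141]
contact_force: [0.3, 0.6, -0.2]
opening: 0.0274
grip_force: 25.0
mm [0.9 0.4 3.3] roll 0.0 | t 8.3 grasp [0.431 0.335 0.101] yaw -3.141 open 0.0274
```

```bash
python3 -m crank '[[-1,0,0,2,0],[-1,0,0,3,0],[-1,0,0,3,0],[-0.2,0,0,3,0],[-0.2,0,0,3,0],[-0.2,0,0,3,0],[-0.1,0,0,-20,0],[0,0,0,-60,0],[0.2,0,0,-100,0],[0.2,0,0,-110,0],[0.2,0,0,-110,0]]' 25; python3 -c "
from h import *
plan(.666,.177,.20,np.pi)
for n in ('scene','side'):
  p,d,W=look(n,n+'2')
  m=(W[...,2]>.099)&(W[...,2]<.112)&(W[...,0]>.3)&(W[...,0]<.7)&(abs(W[...,1])<.45)
  for q in clusters(m,30): print(W[q].mean(0).round(4))
  H,S,V=masks(p); m=(V<60)&(W[...,2]>.08)&(W[...,2]<.125)&(W[...,0]>.55)&(W[...,0]<.72)&(W[...,1]>.05)&(W[...,1]<.25)
  print('knob',W[m].mean(0),cv2.minAreaRect(W[m][:,:2].astype(np.float32)))
"
```

```text
time: 9.22
tool_pos: [0.4314, 0.3349, 0.3741]
tool_rot: [3.137, 0.007, -3.141]
contact_force: [0.6, 0.4, 0.6]
opening: 0.0549
grip_force: 0.0
mm [-234.5 -158.    16.2] roll 0.0 | t 9.22 grasp [0.431 0.335 0.215] yaw -3.141 open 0.0549
[0.4329 0.3331 0.1055]
[0.4322 0.1963 0.1056]
[0.671  0.1683 0.1061]
[ 0.4097 -0.223   0.103 ]
knob [0.66992565 0.16956521 0.1021901 ] ((0.6687378883361816, 0.17215844988822937), (0.019184349104762077, 0.020511552691459656), 32.289791107177734)
[ 0.408  -0.2189  0.1026]
[0.6638 0.1832 0.1073]
knob [0.66493491 0.18128113 0.10406964] ((0.6654919981956482, 0.17775531113147736), (0.02348429150879383, 0.02249833010137081), 70.23319244384766)
```

Both bottles are on the mat, at y = 0.197 and y = 0.334. Next the crank.

```bash
python3 -m crank '[[0.2,-234,-158,10,0],[0.2,-234,-158,10,0],[0.2,-234,-158,10,0],[0.2,-234,-158,10,0],[0.2,-234,-158,10,0],[0.2,-234,-158,10,0],[0.2,-234,-158,10,0],[0.2,-234,-158,10,0],[0.2,-234,-158,10,0],[0.2,-234,-158,10,0]]' 25; python3 -c "
from h import *
plan(.666,.176,.099,np.pi)
for n in ('wrist','scene','side'):
  p,d,W=look(n,n+'3')
  m=(W[...,2]>.1115)&(W[...,2]<.118)&(W[...,0]>.6)&(W[...,0]<.72)&(W[...,1]>.1)&(W[...,1]<.24)
  for q in clusters(m,10): print(n,W[q].mean(0).round(4),cv2.minAreaRect(W[q][:,:2].astype(np.float32)))
"
```

```text
time: 10.15
tool_pos: [0.6645, 0.1767, 0.3576]
tool_rot: [-3.141, -0.004, 3.142]
contact_force: [0.7, -0.3, -0.2]
opening: 0.0553
grip_force: 0.0
mm [-1.9 -0.7 99.6] roll -0.0 | t 10.15 grasp [0.665 0.177 0.199] yaw 3.142 open 0.0553
wrist [0.6662 0.1747 0.1133] ((0.666515588760376, 0.1745438426733017), (0.022970126941800117, 0.02283928357064724), 62.30296325683594)
scene [0.6686 0.1753 0.1141] ((0.6682991981506348, 0.17570039629936218), (0.02080983854830265, 0.02413300983607769), 23.543203353881836)
side [0.6661 0.1828 0.1135] ((0.6661613583564758, 0.18337363004684448), (0.010446915403008461, 0.019893376156687737), 85.95527648925781)
```

View pics/wrist3.png

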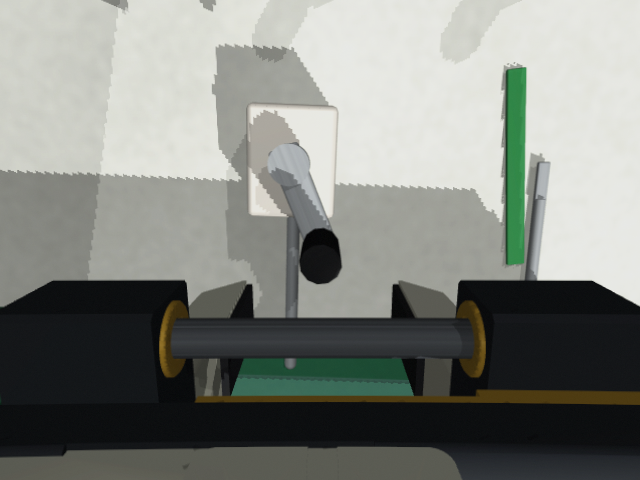

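The wrist view shows the knob at (320,258), the hub at (288,162) and the gearbox below it, with the file and pusher to the right and clear of the knob's circle.

```bash
python3 -m crank '[[0.2,-2,-2,30,0],[0.2,-2,-2,60,0],[0.2,-2,-2,85,0],[0.2,-2,-2,97,0],[0.2,-2,-2,97,0],[0.2,-2,-2,97,0]]' 15; python3 -c "
from h import *
plan(.6665,.1745,.097,np.pi)
for n in ('scene','side'):
  p,d,W=look(n)
  m=(W[...,2]>.046)&(W[...,2]<.054)&(W[...,0]>.55)&(W[...,0]<.70)&(W[...,1]>.1)&(W[...,1]<.21)
  P=W[m][:,:2].astype(np.float32); print(n,cv2.minAreaRect(P))
c=np.array([.6165,.156]); k=np.array([.6665,.1745]); v=k-c; r=np.hypot(*v); a=np.arctan2(v[1],v[0]); print(r,np.degrees(a))
print([[round(-1e3*.055*(np.cos(a+t)-np.cos(a))),round(1e3*.055*(np.sin(a+t)-np.sin(a)))] for t in np.radians(np.arange(15,181,15))])
"
```

```text
time: 10.8
tool_pos: [0.6668, 0.1752, 0.2636]
tool_rot: [3.141, 0.0, -3.141]
contact_force: [0.4, 0.6, 0.2]
opening: 0.0553
grip_force: 0.0
mm [ 0.3 -0.7  7.6] roll 0.001 | t 10.8 grasp [0.667 0.175 0.105] yaw -3.141 open 0.0553
scene ((0.6174128651618958, 0.15369708836078644), (0.058386318385601044, 0.07611211389303207), 85.78748321533203)
side ((0.6113988161087036, 0.15742486715316772), (0.06088273227214813, 0.0676313042640686), 88.0843734741211)
0.05331275644721433 20.30447370996045
[[7, 13], [16, 23], [29, 31], [42, 35], [57, 36], [71, 32], [83, 26], [94, 16], [102, 4], [106, -10], [106, -24], [103, -38]]
```

```bash
python3 -m crank '[[0.2,0,0,7,0],[-1,0,0,7,0],[-1,0,0,7,0],[-1,0,0,7,0],[-1,0,0,7,0]]' 15; python3 -m crank '[[-1,7,13,0,0],[-1,16,23,0,0],[-1,29,31,0,0],[-1,42,35,0,0],[-1,42,35,0,0],[-1,42,35,0,0]]' 15; python3 -c "
from h import *
plan(.6665,.1745,.098,np.pi); print(telemetry.observe()['contact_force'])
p,d,W=look('wrist','wrist4')
m=(W[...,2]>.1115)&(W[...,2]<.118)&(W[...,0]>.55)&(W[...,0]<.72)&(W[...,1]>.1)&(W[...,1]<.24)
for q in clusters(m,10): print(W[q].mean(0).round(4))
"
```

```text
time: 11.32
tool_pos: [0.667, 0.1746, 0.2563]
tool_rot: [3.141, 0.001, -3.141]
contact_force: [-0.0, -1.1, 0.5]
opening: 0.0329
grip_force: 0.0
time: 11.82
tool_pos: [0.6232, 0.2104, 0.2562]
tool_rot: [-3.14, -0.002, -3.14]
contact_force: [-2.9, -2.9, 2.0]
opening: 0.024
grip_force: 15.0
mm [-43.2 -35.9  -0.8] roll 0.002 | t 11.82 grasp [0.623 0.21  0.097] yaw -3.14 open 0.024
[-2.89591994 -2.89557504  1.98283009]
[0.6291 0.1971 0.1147]
[0.6296 0.2088 0.1134]
[0.6291 0.221  0.1148]
```

View pics/wrist4.png

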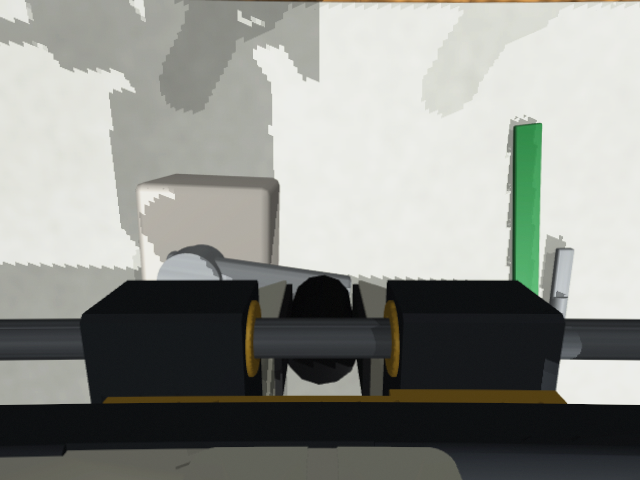

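The grip holds and the crank follows with only about 4 N of force. Continuing in half turns.

```bash
python3 -m crank '[[-1,14,1,0,0],[-1,28,-3,0,0],[-1,41,-9,0,0],[-1,52,-19,0,0],[-1,59,-31,0,0],[-1,64,-45,0,0],[-1,64,-59,0,0],[-1,61,-73,0,0],[-1,54,-86,0,0],[-1,44,-97,0,0],[-1,32,-104,0,0],[-1,18,-108,0,0]]' 15; python3 -m crank '[[-1,-14,-1,0,0],[-1,-28,3,0,0],[-1,-41,9,0,0],[-1,-52,19,0,0],[-1,-59,31,0,0],[-1,-64,45,0,0],[-1,-64,59,0,0],[-1,-61,73,0,0],[-1,-54,86,0,0],[-1,-44,97,0,0],[-1,-32,104,0,0],[-1,-18,108,0,0]]' 15;  python3 -c "
from h import *
p,d,W=look('scene','scene5')"
```

```text
time: 12.87
tool_pos: [0.6083, 0.1003, 0.2562]
tool_rot: [3.14, 0.001, 3.14]
contact_force: [-1.6, 8.2, 1.3]
opening: 0.0239
grip_force: 15.0
time: 13.87
tool_pos: [0.6266, 0.2091, 0.2563]
tool_rot: [3.142, 0.005, 3.141]
contact_force: [3.3, -0.9, -0.7]
opening: 0.024
grip_force: 15.0
```

View pics/scene5.png

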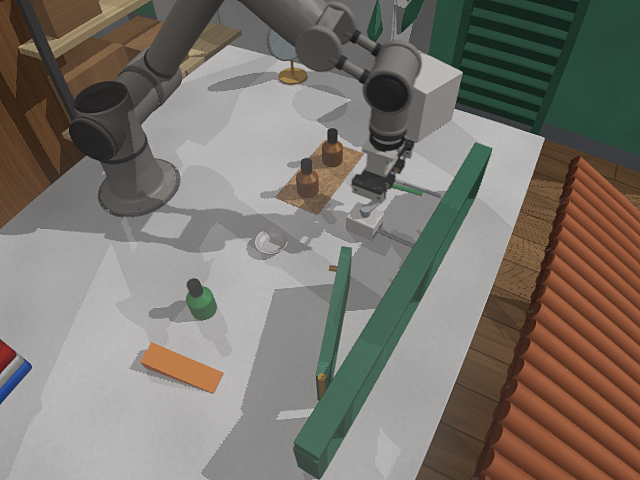

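The sash is opening: its free end is now at (345,252), and the bottles are on the mat. On with the winding.

```bash
python3 -m crank '[[-1,14,1,0,0],[-1,28,-3,0,0],[-1,41,-9,0,0],[-1,52,-19,0,0],[-1,59,-31,0,0],[-1,64,-45,0,0],[-1,64,-59,0,0],[-1,61,-73,0,0],[-1,54,-86,0,0],[-1,44,-97,0,0],[-1,32,-104,0,0],[-1,18,-108,0,0]]' 15; python3 -m crank '[[-1,-14,-1,0,0],[-1,-28,3,0,0],[-1,-41,9,0,0],[-1,-52,19,0,0],[-1,-59,31,0,0],[-1,-64,45,0,0],[-1,-64,59,0,0],[-1,-61,73,0,0],[-1,-54,86,0,0],[-1,-44,97,0,0],[-1,-32,104,0,0],[-1,-18,108,0,0]]' 15;python3 -m crank '[[-1,14,1,0,0],[-1,28,-3,0,0],[-1,41,-9,0,0],[-1,52,-19,0,0],[-1,59,-31,0,0],[-1,64,-45,0,0],[-1,64,-59,0,0],[-1,61,-73,0,0],[-1,54,-86,0,0],[-1,44,-97,0,0],[-1,32,-104,0,0],[-1,18,-108,0,0]]' 15; python3 -m crank '[[-1,-14,-1,0,0],[-1,-28,3,0,0],[-1,-41,9,0,0],[-1,-52,19,0,0],[-1,-59,31,0,0],[-1,-64,45,0,0],[-1,-64,59,0,0],[-1,-61,73,0,0],[-1,-54,86,0,0],[-1,-44,97,0,0],[-1,-32,104,0,0],[-1,-18,108,0,0]]' 15; cat > sash.py <<'E'
from h import *
for n in ('scene','side'):
  p,d,W=look(n); x,y,z=np.moveaxis(W,-1,0); H,S,V=masks(p)
  m=(z>.125)&(z<.155)&(x>.35)&(x<.755)&(y>-.34)&(y<.03)&(H>50)&(H<95)&(S>60)
  q=max(clusters(m),key=np.sum); r=cv2.minAreaRect(W[q][:,:2].astype(np.float32))
  b=cv2.boxPoints(r); print(n,q.sum(),np.round(r[0],3),np.round(r[1],3),round(r[2],2),b.round(3).tolist(),"z",np.percentile(W[q][:,2],[50,90]).round(4))
E
python3 sash.py
```

```text
time: 14.92
tool_pos: [0.6086, 0.1003, 0.2562]
tool_rot: [3.14, 0.001, 3.14]
contact_force: [-1.5, 7.0, 1.9]
opening: 0.0233
grip_force: 15.0
time: 15.92
tool_pos: [0.6268, 0.2091, 0.2562]
tool_rot: [-3.142, 0.004, 3.141]
contact_force: [2.9, -1.3, 0.9]
opening: 0.0237
grip_force: 15.0
time: 16.92
tool_pos: [0.6087, 0.1003, 0.2562]
tool_rot: [3.14, 0.001, 3.14]
contact_force: [-1.1, 7.5, 2.8]
opening: 0.0239
grip_force: 15.0
time: 17.92
tool_pos: [0.6268, 0.2091, 0.2563]
tool_rot: [-3.141, 0.005, 3.141]
contact_force: [2.6, -1.8, 1.0]
opening: 0.0238
grip_force: 15.0
scene 1499 [ 0.628 -0.195] [0.021 0.281] 53.03 [[0.5099999904632568, -0.11900000274181366], [0.734000027179718, -0.2879999876022339], [0.746999979019165, -0.2709999978542328], [0.5220000147819519, -0.10199999809265137]] z [0.1377 0.1393]
side 442 [ 0.679 -0.231] [0.025 0.15 ] 53.74 [[0.6110000014305115, -0.19599999487400055], [0.7319999933242798, -0.2849999964237213], [0.746999979019165, -0.26499998569488525], [0.6259999871253967, -0.17599999904632568]] z [0.1362 0.1385]
```

```bash
python3 -m crank '[[-1,14,1,0,0],[-1,28,-3,0,0],[-1,41,-9,0,0],[-1,52,-19,0,0],[-1,59,-31,0,0],[-1,64,-45,0,0],[-1,64,-59,0,0],[-1,61,-73,0,0],[-1,54,-86,0,0],[-1,44,-97,0,0],[-1,32,-104,0,0],[-1,18,-108,0,0]]' 15; python3 -m crank '[[-1,-14,-1,0,0],[-1,-28,3,0,0],[-1,-41,9,0,0],[-1,-41,9,0,0]]' 15; python3 sash.py
```

```text
time: 19.02
tool_pos: [0.6087, 0.1003, 0.2562]
tool_rot: [3.14, 0.001, 3.14]
contact_force: [-0.4, 7.9, 3.0]
opening: 0.0237
grip_force: 15.0
time: 19.35
tool_pos: [0.6501, 0.1123, 0.256]
tool_rot: [3.137, 0.0, -3.141]
contact_force: [-4.2, 8.2, 6.8]
opening: 0.0239
grip_force: 15.0
scene 1543 [ 0.614 -0.219] [0.022 0.279] 64.32 [[0.48399999737739563, -0.1679999977350235], [0.7350000143051147, -0.289000004529953], [0.7440000176429749, -0.26899999380111694], [0.49300000071525574, -0.14800000190734863]] z [0.1376 0.1393]
side 184 [ 0.614 -0.215] [0.026 0.059] 65.17 [[0.5820000171661377, -0.2150000035762787], [0.6349999904632568, -0.23899999260902405], [0.6460000276565552, -0.2160000056028366], [0.5929999947547913, -0.19200000166893005]] z [0.1357 0.1379]
```

```bash
python3 -m crank '[[-1,-10,10,0,0],[-1,-18,22,0,0],[-1,-18,22,0,0]]' 15; python3 -m crank '[[-1,-4,14,0,0],[-1,-4,14,0,0],[-1,-4,14,0,0]]' 15;python3 sash.py
```

```text
time: 19.7
tool_pos: [0.6668, 0.1346, 0.256]
tool_rot: [3.139, -0.003, -3.14]
contact_force: [-9.4, 6.0, 8.4]
opening: 0.0237
grip_force: 15.0
time: 19.95
tool_pos: [0.6702, 0.1474, 0.2561]
tool_rot: [3.14, -0.003, -3.141]
contact_force: [-9.5, 2.8, 8.5]
opening: 0.0233
grip_force: 15.0
scene 1543 [ 0.612 -0.223] [0.022 0.279] 66.44 [[0.47999998927116394, -0.1770000010728836], [0.7360000014305115, -0.289000004529953], [0.7440000176429749, -0.26899999380111694], [0.48899999260902405, -0.15700000524520874]] z [0.1376 0.1392]
side 250 [ 0.625 -0.226] [0.027 0.079] 64.31 [[0.5839999914169312, -0.22100000083446503], [0.6539999842643738, -0.2549999952316284], [0.6660000085830688, -0.23000000417232513], [0.5950000286102295, -0.19599999487400055]] z [0.1355 0.138 ]
```

```bash
python3 -m crank '[[-1,0,7,0,0],[-1,0,14,0,0],[-1,0,14,0,0]]' 15; python3 -m crank '[[-1,2,7,0,0],[-1,3,14,0,0],[-1,3,14,0,0]]' 15; python3 -m crank '[[-1,4,7,0,0],[-1,7,13,0,0],[-1,7,13,0,0]]' 15;python3 sash.py
```

```text
time: 20.3
tool_pos: [0.6718, 0.156, 0.2561]
tool_rot: [-3.132, 0.0, 3.141]
contact_force: [-2.6, -16.6, 6.3]
opening: 0.0235
grip_force: 15.0
time: 20.55
tool_pos: [0.6695, 0.1679, 0.256]
tool_rot: [-3.13, 0.002, 3.139]
contact_force: [0.8, -30.1, 4.6]
opening: 0.0455
grip_force: 15.0
time: 20.8
tool_pos: [0.6623, 0.1807, 0.2558]
tool_rot: [-3.13, 0.001, 3.139]
contact_force: [-1.5, -29.0, 4.6]
opening: 0.0709
grip_force: 15.0
scene 1556 [ 0.611 -0.224] [0.022 0.28 ] 66.64 [[0.4790000021457672, -0.17800000309944153], [0.7350000143051147, -0.289000004529953], [0.7440000176429749, -0.26899999380111694], [0.4869999885559082, -0.15800000727176666]] z [0.1377 0.1394]
side 298 [ 0.693 -0.256] [0.026 0.099] 64.37 [[0.6430000066757202, -0.24699999392032623], [0.7319999933242798, -0.289000004529953], [0.7440000176429749, -0.26600000262260437], [0.6539999842643738, -0.22300000488758087]] z [0.136  0.1381]
```

The crank has hit its stop (30 N) and the sash reads about 66.6° from world y, or about 68.7° counting the window's own yaw. Release and rise.

```bash
python3 -m crank '[[-0.5,-8,-22,0,0],[0.2,-9,-26,0,0],[0.5,-9,-26,0,0],[0.5,-9,-26,0,0],[0.5,-9,-26,-30,0],[0.5,-9,-26,-70,0],[0.5,-9,-26,-100,0],[0.5,-9,-26,-110,0],[0.5,-9,-26,-110,0]]' 15; python3 sash.py; python3 -c "
from h import *
plan(.4,-.367,.21,None)
p,d,W=look('scene','scene6')
x,y,z=np.moveaxis(W,-1,0);H,S,V=masks(p)
m=(H<15)&(S>150)&(z>.001)&(z<.04)&(x>.3)&(x<.65)&(y<-.2)&(y>-.5)
print(cv2.minAreaRect(W[m][:,:2].astype(np.float32)))
m=(z>.099)&(z<.112)&(x>.3)&(x<.7)&(abs(y)<.45)
for q in clusters(m,30): print(W[q].mean(0).round(4))
"
```

```text
time: 21.65
tool_pos: [0.6693, 0.1628, 0.3698]
tool_rot: [3.14, 0.007, -3.14]
contact_force: [0.7, -0.4, 0.5]
opening: 0.0687
grip_force: 0.0
scene 1557 [ 0.611 -0.223] [0.022 0.28 ] 66.58 [[0.4790000021457672, -0.17800000309944153], [0.7350000143051147, -0.289000004529953], [0.7440000176429749, -0.26899999380111694], [0.4880000054836273, -0.15800000727176666]] z [0.1376 0.1392]
side 675 [ 0.57  -0.203] [0.026 0.193] 66.12 [[0.47699999809265137, -0.17599999904632568], [0.652999997138977, -0.2540000081062317], [0.6639999747276306, -0.23000000417232513], [0.4869999885559082, -0.15199999511241913]] z [0.1357 0.1383]
mm [ 269.3 -529.    -3.9] roll 0 | t 21.75 grasp [0.669 0.162 0.206] yaw -3.14 open 0.0689
((0.45994946360588074, -0.35763537883758545), (0.1599547564983368, 0.046058088541030884), 9.722474098205566)
[0.4328 0.3332 0.1053]
[0.4324 0.1966 0.106 ]
[0.6739 0.1465 0.1062]
[ 0.4099 -0.2231  0.1031]
```

View pics/scene6.png

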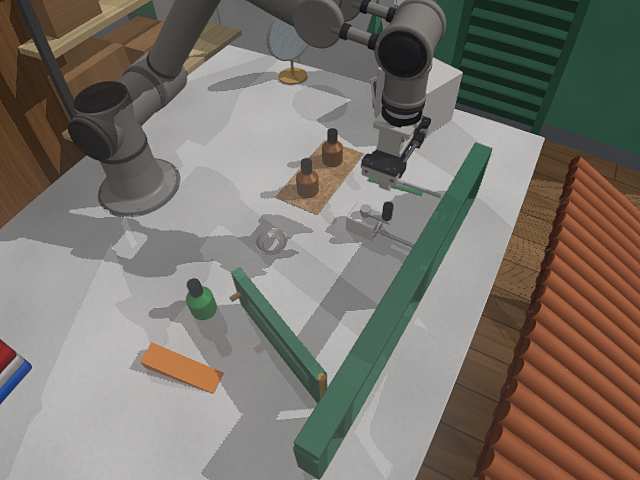

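The sash stands fully open and the wedge is undisturbed at (0.460, -0.358), yaw 9.7°. I'll go over the wedge's thick end.

```bash
python3 -m crank '[[1,274,-531,0,-0.168],[1,274,-531,0,-0.168],[1,274,-531,0,-0.168],[1,274,-531,0,-0.168],[1,274,-531,0,-0.168],[1,274,-531,0,-0.168],[1,274,-531,0,-0.168],[1,274,-531,0,-0.168],[1,274,-531,0,-0.168],[1,274,-531,0,-0.168],[1,274,-531,0,-0.168],[1,274,-531,0,-0.168]]' 15; python3 -m crank '[[1,0,0,0,0]]'; python3 -c "
from h import *
plan(.395,-.369,.10,-2.972)"
```

```text
time: 22.8
tool_pos: [0.4382, -0.284, 0.3639]
tool_rot: [3.138, -0.002, -2.973]
contact_force: [1.2, 0.6, -0.2]
opening: 0.092
grip_force: 0.0
time: 22.88
tool_pos: [0.4366, -0.2881, 0.3638]
tool_rot: [3.141, -0.004, -2.979]
contact_force: [0.2, 0.0, 0.3]
opening: 0.0916
grip_force: 0.0
mm [ 53.7 -73.3 105. ] roll -0.007 | t 22.88 grasp [ 0.437 -0.288  0.205] yaw -2.979 open 0.0916
```

```bash
python3 -m crank '[[1,27,-37,0,0],[1,54,-72,0,0],[1,54,-72,40,0],[1,54,-72,80,0],[1,54,-72,90,0],[1,54,-72,90,0]]'; python3 -c "
from h import *
plan(.395,-.369,.022,-2.972)
p,d,W=look('wrist','wrist7')
x,y,z=np.moveaxis(W,-1,0);H,S,V=masks(p)
m=(H<15)&(S>150)&(z>.001)&(z<.04)&(x>.3)&(x<.65)&(y<-.2)&(y>-.5)
print(cv2.minAreaRect(W[m][:,:2].astype(np.float32)))"
```

```text
time: 23.38
tool_pos: [0.3978, -0.3614, 0.2718]
tool_rot: [3.133, -0.005, -2.973]
contact_force: [-1.1, -0.0, -0.3]
opening: 0.092
grip_force: 0.0
mm [ 3.6 -7.8 90.8] roll -0.001 | t 23.38 grasp [ 0.398 -0.361  0.113] yaw -2.973 open 0.092
((0.44191238284111023, -0.3385920226573944), (0.11349213868379593, 0.0463065579533577), 4.299495220184326)
```

View pics/wrist7.png

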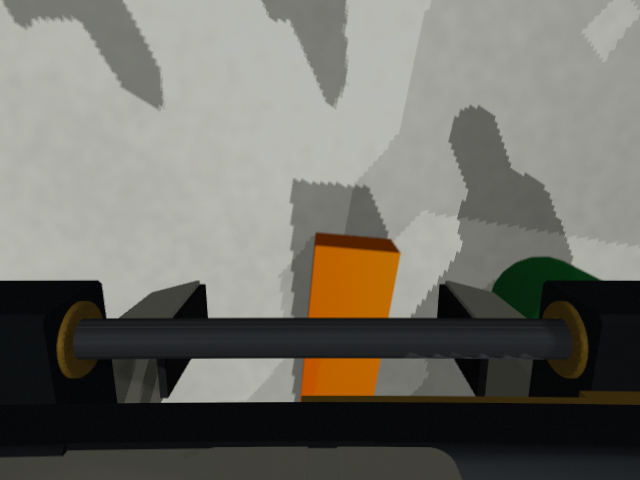

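In the wrist view the wedge's thick end, at (355,245), sits right of centre and is rotated, so it was apparently knocked. I'll re-measure from the fixed cameras.

```bash
cat > wed.py <<'E'
from h import *
for n in ('scene','side'):
  p,d,W=look(n,n+'_w')
  x,y,z=np.moveaxis(W,-1,0);H,S,V=masks(p)
  m=(H<15)&(S>140)&(z>.001)&(z<.04)&(x>.3)&(x<.75)&(y<.0)&(y>-.5)
  q=max(clusters(m),key=np.sum); r=cv2.minAreaRect(W[q][:,:2].astype(np.float32)); print(n,np.round(r[0],3),np.round(r[1],3),round(r[2],1),q.sum())
E
python3 wed.py
```

```text
scene [ 0.466 -0.336] [0.16  0.047] 4.3 1744
side [ 0.453 -0.336] [0.135 0.055] 0.6 551
```

```bash
python3 -c "
from h import *
plan(.400,-.349,.022,-3.0665)"
```

```text
mm [-2.7 13.5 96.3] roll 0.094 | t 23.53 grasp [ 0.399 -0.363  0.118] yaw -2.972 open 0.0919
```

```bash
python3 -m crank '[[1,-3,13,0,0.094],[1,-3,13,30,0.094],[1,-3,13,60,0.094],[1,-3,13,80,0.094],[1,-3,13,92,0.094],[1,-3,13,92,0.094],[1,-3,13,92,0.094]]'; python3 -c "
from h import *
plan(.400,-.349,.021,-3.0665)"
```

```text
time: 24.12
tool_pos: [0.4001, -0.3496, 0.1854]
tool_rot: [-3.14, 0.001, -3.067]
contact_force: [0.9, -0.8, -0.4]
opening: 0.0918
grip_force: 0.0
mm [0.1 0.6 5.4] roll -0.0 | t 24.12 grasp [ 0.4   -0.35   0.026] yaw -3.067 open 0.0918
```

```bash
python3 -m crank '[[1,0,0,5,0],[-1,0,0,5,0],[-1,0,0,5,0],[-1,0,0,5,0],[-1,0,0,5,0],[-1,0,0,5,0],[-1,0,0,4,0],[-1,0,-15,4,0],[-1,0,-30,4,0],[-1,0,-30,4,0]]' 40; python3 -c "
from h import *
plan(.4925,-.371,.022,-1.98); print(telemetry.observe()['grip_force'])"; python3 wed.py
```

```text
time: 24.95
tool_pos: [0.4018, -0.3816, 0.1803]
tool_rot: [-3.139, 0.001, -3.068]
contact_force: [-0.4, 0.1, -0.3]
opening: 0.0482
grip_force: 38.7
mm [-91.2   3.9  -0.6] roll -1.088 | t 24.95 grasp [ 0.402 -0.382  0.021] yaw -3.068 open 0.0482
38.72634619474411
scene [ 0.477 -0.362] [0.15  0.047] 16.2 1723
side [ 0.475 -0.358] [0.119 0.052] 16.0 496
```

```bash
python3 -m crank '[[-1,-8,0,0,-0.1],[-1,-16,0,0,-0.2],[-1,-24,1,0,-0.3],[-1,-32,1,0,-0.4],[-1,-40,2,0,-0.5],[-1,-48,2,0,-0.6],[-1,-56,3,0,-0.7],[-1,-64,3,0,-0.8],[-1,-72,4,0,-0.9],[-1,-80,4,0,-1.0],[-1,-91,4,0,-1.088],[-1,-91,4,0,-1.088]]' 40; python3 wed.py;  python3 -c "
from h import *
plan(.4925,-.371,.021,-1.98); print(telemetry.observe()['grip_force'])"
```

```text
time: 26.05
tool_pos: [0.513, -0.3149, 0.1756]
tool_rot: [-3.117, -0.168, -2.097]
contact_force: [-45.2, -39.1, 94.5]
opening: 0.0467
grip_force: 73.9
scene [ 0.543 -0.256] [0.094 0.048] 67.5 932
side [ 0.509 -0.333] [0.024 0.046] 66.1 78
mm [ 60.3 -10.1   6.1] roll -0.12 | t 26.15 grasp [ 0.514 -0.314  0.017] yaw -2.1 open 0.0468
72.15215917560272
```

View pics/scene_w.png

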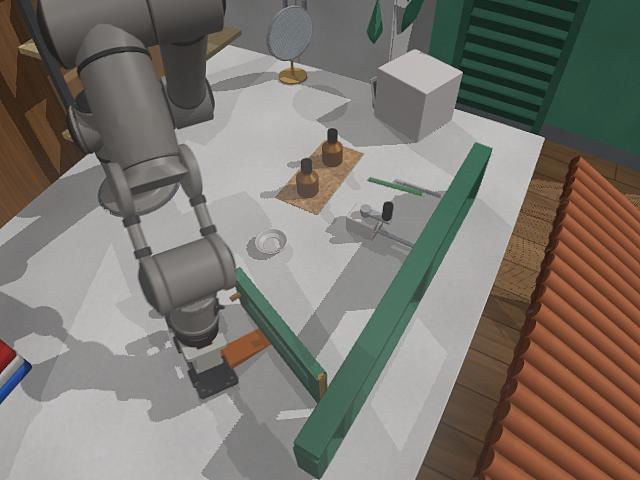

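```bash
python3 -c "
from h import *
s=telemetry.observe(); print({k:np.round(v,3) for k,v in s.items()})"
```

```text
{'time': np.float64(26.15), 'qpos': array([-0.638,  0.732,  1.558, -0.219,  0.815, -3.106]), 'qvel': array([-0.014, -0.   , -0.006,  0.045,  0.007, -0.001]), 'joint_efforts': array([ 20.971, -13.896,  -7.46 ,   9.597,  -7.117,   0.872]), 'tool_pos': array([ 0.514, -0.314,  0.176]), 'tool_rot': array([-3.112, -0.163, -2.1  ]), 'contact_force': array([-32.378, -19.17 ,  76.671]), 'torque': array([-3.988,  7.559,  0.238]), 'grip_force': np.float64(72.152), 'opening': np.float64(0.047)}
```

The last joint reached its limit (-3.106), so the hand tilted. I'll let go gently and back off.

```bash
python3 -m crank '[[0.3,0,0,-4,0.05],[0.6,0,0,-8,0.1],[0.6,0,0,-12,0.15]]' 10; python3 -c "
from h import *
plan(.5,-.35,.2,1.162);s=telemetry.observe(); print(s['qpos'].round(3),s['tool_rot'])
c=vision.get_calibration('wrist'); R=cv2.Rodrigues(np.array(c['rvec']))[0]; C=-R.T@np.array(c['tvec']).ravel()
from scipy.spatial.transform import Rotation as Ro
print('cam in tool',Ro.from_euler('xyz',s['tool_rot']).as_matrix().T@(C-s['tool_pos']))"
```

```text
time: 26.4
tool_pos: [0.5164, -0.3075, 0.1792]
tool_rot: [-3.093, -0.142, -2.26]
contact_force: [0.3, -0.2, -0.2]
opening: 0.0622
grip_force: 0.3
mm [  68.2  -22.8 -171. ] roll 2.861 | t 26.4 grasp [ 0.516 -0.307  0.02 ] yaw -2.26 open 0.0622
[-0.631  0.726  1.558 -0.197  0.826 -2.955] [-3.09308049 -0.14177546 -2.26028091]
cam in tool [ 0.06767725 -0.00105354  0.02067402]
```

```bash
python3 -m crank '[[1,0,0,-12,0.15],[1,0,0,-12,0.15],[1,0,0,-30,0.15],[1,0,0,-60,0.15],[1,0,0,-100,0.15],[1,0,0,-140,0.15],[1,0,0,-170,0.15],[1,0,0,-170,0.15]]' 10; python3 -c "
from h import *
plan(.5,-.35,.2,1.162);s=telemetry.observe(); print(s['qpos'].round(3),s['tool_rot'],s['contact_force'])"; python3 wed.py; python3 sash.py
```

```text
time: 27.07
tool_pos: [0.527, -0.2825, 0.3502]
tool_rot: [-3.07, -0.131, -2.405]
contact_force: [0.8, -0.1, -0.1]
opening: 0.0915
grip_force: 0.0
mm [ 66.  -31.8   2.1] roll 2.716 | t 27.07 grasp [ 0.527 -0.282  0.191] yaw -2.405 open 0.0915
[-0.586  0.516  1.407 -0.156  1.185 -2.842] [-3.06983435 -0.13113966 -2.40480883] [ 0.84258643 -0.06885175 -0.10080272]
scene [ 0.536 -0.28 ] [0.147 0.048] 64.3 1584
side [ 0.509 -0.333] [0.027 0.049] 60.8 125
scene 1552 [ 0.611 -0.223] [0.022 0.28 ] 66.49 [[0.4790000021457672, -0.1770000010728836], [0.7350000143051147, -0.289000004529953], [0.7440000176429749, -0.26899999380111694], [0.4869999885559082, -0.15700000524520874]] z [0.1377 0.1393]
side 1002 [ 0.611 -0.222] [0.029 0.284] 66.3 [[0.47600001096725464, -0.17800000309944153], [0.7350000143051147, -0.2919999957084656], [0.746999979019165, -0.26600000262260437], [0.4869999885559082, -0.15199999511241913]] z [0.1357 0.138 ]
```

Forces are back to zero, but the tilt of about 8.5° is now part of the commanded pose. Meeting the opposite wrist limit in free air should tilt it back, so I'll rise and unwind.

```bash
python3 -m crank '[[0.5,20,0,-30,0.12],[0.5,40,0,-60,0.24],[0.5,40,0,-60,0.36],[0.5,40,0,-60,0.48],[0.5,40,0,-60,0.6],[0.5,40,0,-60,0.72],[0.5,40,0,-60,0.84],[0.5,40,0,-60,0.96],[0.5,40,0,-60,1.08],[0.5,40,0,-60,1.2],[0.5,40,0,-60,1.32],[0.5,40,0,-60,1.44]]' 10; 
python3 -m crank '[[0.5,0,0,0,0.12],[0.5,0,0,0,0.24],[0.5,0,0,0,0.36],[0.5,0,0,0,0.48],[0.5,0,0,0,0.6],[0.5,0,0,0,0.72],[0.5,0,0,0,0.84],[0.5,0,0,0,0.96],[0.5,0,0,0,1.08],[0.5,0,0,0,1.2],[0.5,0,0,0,1.32],[0.5,0,0,0,1.44]]' 10; 
python3 -m crank '[[0.5,0,0,0,0.12],[0.5,0,0,0,0.24],[0.5,0,0,0,0.36],[0.5,0,0,0,0.48],[0.5,0,0,0,0.6],[0.5,0,0,0,0.72],[0.5,0,0,0,0.84],[0.5,0,0,0,0.96],[0.5,0,0,0,1.08],[0.5,0,0,0,1.2],[0.5,0,0,0,1.32],[0.5,0,0,0,1.44]]' 10; 
python3 -m crank '[[0.5,0,0,0,0.12],[0.5,0,0,0,0.24],[0.5,0,0,0,0.36],[0.5,0,0,0,0.48],[0.5,0,0,0,0.6],[0.5,0,0,0,0.72],[0.5,0,0,0,0.84],[0.5,0,0,0,0.96],[0.5,0,0,0,1.08],[0.5,0,0,0,1.2],[0.5,0,0,0,1.32],[0.5,0,0,0,1.32]]' 10; 
cat > st.py <<'E'
from h import *
from scipy.spatial.transform import Rotation as Ro
s=telemetry.observe(); R=Ro.from_euler('xyz',s['tool_rot']).as_matrix()
print(round(s['time'],2),'q',s['qpos'].round(3),'pos',s['tool_pos'].round(4),'toolz',R[:,2].round(3),'toolx',R[:,0].round(3),'grasp',(s['tool_pos']+.159*R[:,2]).round(4),'F',s['contact_force'].round(1),'open',round(s['opening'],4))
E
python3 st.py
```

```text
time: 28.27
tool_pos: [0.4997, -0.3018, 0.4058]
tool_rot: [-3.001, 0.039, 2.437]
contact_force: [-0.0, 1.1, 0.0]
opening: 0.0689
grip_force: 0.0
time: 29.27
tool_pos: [0.4997, -0.3018, 0.4058]
tool_rot: [3.121, 0.145, 0.993]
contact_force: [0.3, -0.3, 0.5]
opening: 0.0689
grip_force: 0.0
time: 30.27
tool_pos: [0.4997, -0.3017, 0.4058]
tool_rot: [2.996, -0.001, -0.445]
contact_force: [-0.1, 0.1, 0.4]
opening: 0.0692
grip_force: 0.0
time: 31.27
tool_pos: [0.4997, -0.3018, 0.406]
tool_rot: [3.106, -0.142, -1.761]
contact_force: [-0.7, -0.2, -0.3]
opening: 0.0687
grip_force: 0.0
31.27 q [-0.64   0.447  1.362 -0.148  1.306  2.731] pos [ 0.4997 -0.3018  0.406 ] toolz [-0.061 -0.132 -0.989] toolx [-0.187 -0.972  0.141] grasp [ 0.4899 -0.3227  0.2487] F [-0.7 -0.2 -0.3] open 0.0687
```

```bash
python3 -m crank '[[0.5,0,0,0,0.12],[0.5,0,0,0,0.24],[0.5,0,0,0,0.36],[0.5,0,0,0,0.46],[0.5,0,0,0,0.5],[0.5,0,0,0,0.5],[0.5,0,0,0,0.5]]' 10; python3 st.py; python3 -m crank '[[0.5,0,0,0,0.1],[0.5,0,0,0,0.1]]' 10; python3 st.py
```

```text
time: 31.85
tool_pos: [0.4792, -0.3291, 0.4126]
tool_rot: [-3.108, -0.107, -2.215]
contact_force: [0.3, 0.5, 0.6]
opening: 0.0689
grip_force: 0.0
31.85 q [-0.708  0.434  1.363 -0.109  1.305  3.102] pos [ 0.4792 -0.3291  0.4126] toolz [-0.037 -0.106 -0.994] toolx [-0.597 -0.795  0.107] grasp [ 0.4733 -0.346   0.2546] F [0.3 0.5 0.6] open 0.0689
time: 32.02
tool_pos: [0.4602, -0.3509, 0.4161]
tool_rot: [-3.098, -0.076, -2.281]
contact_force: [-0.5, -1.3, -0.2]
opening: 0.069
grip_force: 0.0
32.02 q [-0.766  0.424  1.368 -0.076  1.303  3.103] pos [ 0.4602 -0.3509  0.4161] toolz [-0.017 -0.086 -0.996] toolx [-0.65  -0.756  0.076] grasp [ 0.4576 -0.3645  0.2577] F [-0.5 -1.3 -0.2] open 0.069
```

It works: the tilt is shrinking. A little more.

```bash
python3 -m crank '[[0.5,0,0,0,0.1],[0.5,0,0,0,0.1],[0.5,0,0,0,0.1]]' 10; python3 st.py;  python3 -m crank '[[0.5,0,0,0,0.1],[0.5,0,0,0,0.1]]' 10; python3 st.py
```

```text
time: 32.27
tool_pos: [0.4416, -0.3688, 0.4176]
tool_rot: [-3.093, -0.044, -2.342]
contact_force: [1.0, -0.3, 1.1]
opening: 0.069
grip_force: 0.0
32.27 q [-0.819  0.414  1.378 -0.043  1.298  3.103] pos [ 0.4416 -0.3688  0.4176] toolz [ 0.004 -0.065 -0.998] toolx [-0.696 -0.717  0.044] grasp [ 0.4422 -0.3792  0.2589] F [ 1.  -0.3  1.1] open 0.069
time: 32.43
tool_pos: [0.4198, -0.3871, 0.418]
tool_rot: [-3.089, -0.012, -2.407]
contact_force: [-0.6, -0.3, 0.6]
opening: 0.069
grip_force: 0.0
32.43 q [-0.877  0.404  1.393 -0.01   1.291  3.104] pos [ 0.4198 -0.3871  0.418 ] toolz [ 0.027 -0.047 -0.999] toolx [-0.742 -0.67   0.012] grasp [ 0.424  -0.3946  0.2592] F [-0.6 -0.3  0.6] open 0.069
```

```bash

python3 -m crank '[[0.8,0,0,0,-0.12],[0.8,0,0,0,-0.24],[0.8,0,0,0,-0.36],[0.8,0,0,0,-0.48],[0.8,0,0,0,-0.6],[0.8,0,0,0,-0.72],[0.8,0,0,0,-0.84],[0.8,0,0,0,-0.96],[0.8,0,0,0,-1.08],[0.8,0,0,0,-1.2],[0.8,0,0,0,-1.3],[0.8,0,0,0,-1.3]]' 10; 
python3 -m crank '[[0.8,0,0,0,-0.12],[0.8,0,0,0,-0.24],[0.8,0,0,0,-0.36],[0.8,0,0,0,-0.48],[0.8,0,0,0,-0.6],[0.8,0,0,0,-0.72],[0.8,0,0,0,-0.84],[0.8,0,0,0,-0.96],[0.8,0,0,0,-1.08],[0.8,0,0,0,-1.2],[0.8,0,0,0,-1.3],[0.8,0,0,0,-1.3]]' 10; 
python3 -m crank '[[0.8,0,0,0,-0.12],[0.8,0,0,0,-0.24],[0.8,0,0,0,-0.36],[0.8,0,0,0,-0.48],[0.8,0,0,0,-0.6],[0.8,0,0,0,-0.72],[0.8,0,0,0,-0.84],[0.8,0,0,0,-0.97],[0.8,0,0,0,-0.97]]' 10; python3 st.py; python3 wed.py; python3 sash.py
```

```text
time: 33.43
tool_pos: [0.4217, -0.3853, 0.4181]
tool_rot: [-3.139, -0.054, -1.099]
contact_force: [0.1, 0.9, -0.3]
opening: 0.0826
grip_force: 0.0
time: 34.43
tool_pos: [0.4214, -0.3856, 0.4181]
tool_rot: [3.09, -0.017, 0.197]
contact_force: [-1.0, 0.7, -0.3]
opening: 0.0825
grip_force: 0.0
time: 35.18
tool_pos: [0.4212, -0.3858, 0.4182]
tool_rot: [3.098, 0.033, 1.164]
contact_force: [-0.4, -0.2, -0.5]
opening: 0.0826
grip_force: 0.0
35.18 q [-0.873  0.404  1.392 -0.01   1.292 -0.465] pos [ 0.4212 -0.3858  0.4182] toolz [ 0.027 -0.047 -0.999] toolx [ 0.395  0.918 -0.033] grasp [ 0.4255 -0.3933  0.2594] F [-0.4 -0.2 -0.5] open 0.0826
scene [ 0.536 -0.28 ] [0.147 0.048] 64.1 1546
side [ 0.507 -0.333] [0.028 0.046] 64.0 126
scene 1543 [ 0.611 -0.223] [0.022 0.281] 66.64 [[0.4779999852180481, -0.17800000309944153], [0.7350000143051147, -0.289000004529953], [0.7440000176429749, -0.26899999380111694], [0.4860000014305115, -0.15700000524520874]] z [0.1376 0.1393]
side 979 [ 0.611 -0.221] [0.028 0.28 ] 67.09 [[0.47600001096725464, -0.17900000512599945], [0.7350000143051147, -0.2879999876022339], [0.7450000047683716, -0.2630000114440918], [0.4869999885559082, -0.15299999713897705]] z [0.1357 0.1383]
```

View pics/scene_w.png

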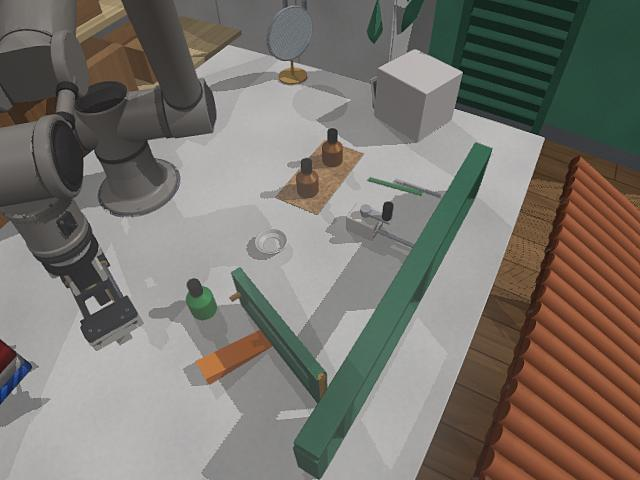

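The wedge now lies at 64° with its thin end just under the sash's near face (scene: thick end (208,375), entering at (268,340)), which is a good alignment. I'll re-grip it at the thick end.

```bash
cat >> h.py <<'E'
def plan2(x,y,z,yaw=None):
    from scipy.spatial.transform import Rotation as Ro
    s=telemetry.observe(); R=Ro.from_euler("xyz",s["tool_rot"]).as_matrix(); g=s["tool_pos"]+.159*R[:,2]
    r=0 if yaw is None else -((yaw-np.arctan2(R[1,0],R[0,0])+np.pi)%(2*np.pi)-np.pi)
    print("mm",np.round(1e3*R.T@(np.array([x,y,z])-g),1),"roll",round(r,3),"grasp",g.round(4),"F",s["contact_force"].round(1),"open",round(s["opening"],4),"grip",round(s["grip_force"],1),"t",round(s["time"],2))
E
python3 -c "
from h import *
plan2(.508,-.337,.10,1.135)"
```

```text
mm [ 90.1  46.2 158.8] roll 0.024 grasp [ 0.4253 -0.3936  0.2595] F [-0.7  1.5  0.3] open 0.0826 grip 0.0 t 35.38
```

```bash
python3 -m crank '[[0.9,36,18,0,0.024],[0.9,70,36,20,0.024],[0.9,90,46,50,0.024],[0.9,90,46,90,0.024],[0.9,90,46,125,0.024],[0.9,90,46,150,0.024],[0.9,90,46,150,0.024],[0.9,90,46,150,0.024]]' 10; python3 -c "
from h import *
plan2(.508,-.337,.034,1.135)
p,d,W=look('wrist','wrist9')"
```

```text
time: 36.05
tool_pos: [0.5027, -0.3289, 0.2669]
tool_rot: [3.099, 0.031, 1.137]
contact_force: [0.1, -0.6, 0.7]
opening: 0.0874
grip_force: 0.0
mm [ 2.  -1.6 74. ] roll 0.002 grasp [ 0.5067 -0.3361  0.1081] F [ 0.1 -0.6  0.7] open 0.0874 grip 0.0 t 36.05
```

View pics/wrist9.png

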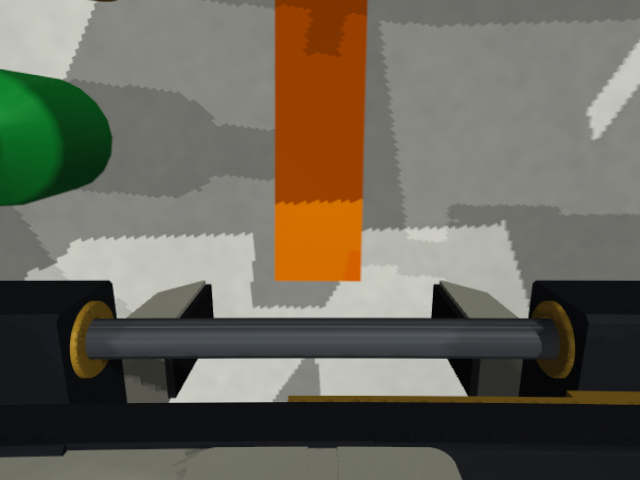

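Wrist view: the wedge is straight and centred between the fingers (thick edge at (318,280)), and the green bottle is clear at left.

```bash
python3 -m crank '[[0.9,2,-2,25,0],[0.9,2,-2,50,0],[0.9,2,-2,65,0],[0.9,2,-2,70,0],[0.9,2,-2,70,0],[-1,2,-2,70,0],[-1,2,-2,70,0],[-1,2,-2,70,0],[-1,2,-2,70,0],[-1,2,-2,70,0],[-1,2,-2,70,0]]' 45; python3 -c "
from h import *
plan2(.537,-.270,.034)"; python3 wed.py
```

```text
time: 37.02
tool_pos: [0.5037, -0.3296, 0.1979]
tool_rot: [3.096, 0.032, 1.139]
contact_force: [0.0, 0.1, 0.2]
opening: 0.0516
grip_force: 0.0
mm [73.2 -2.   2.7] roll 0 grasp [ 0.5081 -0.3372  0.0392] F [0.  0.1 0.2] open 0.0516 grip 0.0 t 37.02
scene [ 0.547 -0.256] [0.092 0.049] 65.6 932
side [ 0.51  -0.333] [0.03 0.05] 59.1 118
```

```bash
python3 -m crank '[[-0.1,0,0,6,0],[-1,0,0,6,0],[-1,0,0,6,0],[-1,0,0,6,0],[-1,0,0,6,0]]' 45; python3 -m crank '[[-1,10,0,0,0],[-1,20,0,0,0],[-1,30,0,0,0],[-1,38,0,0,0],[-1,38,0,0,0]]' 45; python3 st.py; python3 wed.py; python3 sash.py
```

```text
time: 37.53
tool_pos: [0.5035, -0.3297, 0.1961]
tool_rot: [3.096, 0.033, 1.14]
contact_force: [-10.4, 7.5, 34.8]
opening: 0.0457
grip_force: 45.6
time: 37.95
tool_pos: [0.5212, -0.2986, 0.1962]
tool_rot: [3.084, 0.039, 1.141]
contact_force: [-5.2, -9.6, 28.7]
opening: 0.0457
grip_force: 45.5
37.95 q [-0.642  0.692  1.565 -0.036  0.82  -0.189] pos [ 0.5212 -0.2986  0.1962] toolz [ 0.036 -0.059 -0.998] toolx [ 0.417  0.908 -0.039] grasp [ 0.5269 -0.308   0.0375] F [-5.2 -9.6 28.7] open 0.0457
scene [ 0.561 -0.24 ] [0.051 0.047] 66.6 509
side [ 0.583 -0.186] [0.035 0.047] 66.7 177
scene 1556 [ 0.611 -0.224] [0.022 0.279] 66.47 [[0.4790000021457672, -0.17800000309944153], [0.7350000143051147, -0.289000004529953], [0.7440000176429749, -0.26899999380111694], [0.4880000054836273, -0.15800000727176666]] z [0.1377 0.1394]
side 1003 [ 0.612 -0.222] [0.028 0.282] 66.52 [[0.47699999809265137, -0.17900000512599945], [0.7350000143051147, -0.29100000858306885], [0.7459999918937683, -0.26600000262260437], [0.4880000054836273, -0.15399999916553497]] z [0.1358 0.1382]
```

```bash
python3 -m crank '[[-1,6,0,-4,0],[-1,12,0,-4,0],[-1,18,0,-4,0],[-1,18,0,-4,0]]' 50; python3 st.py; python3 -m crank '[[-1,4,0,0,0],[-1,8,0,0,0],[-1,12,0,0,0],[-1,12,0,0,0]]' 50;  python3 st.py; python3 sash.py
```

```text
time: 38.48
tool_pos: [0.5273, -0.2815, 0.1962]
tool_rot: [3.092, 0.038, 1.141]
contact_force: [-7.5, -14.0, 15.6]
opening: 0.0453
grip_force: 50.3
38.48 q [-0.612  0.69   1.57  -0.039  0.826 -0.158] pos [ 0.5273 -0.2815  0.1962] toolz [ 0.03  -0.055 -0.998] toolx [ 0.416  0.908 -0.038] grasp [ 0.532  -0.2903  0.0375] F [ -7.5 -14.   15.6] open 0.0453
time: 38.82
tool_pos: [0.532, -0.2721, 0.1962]
tool_rot: [3.09, 0.04, 1.14]
contact_force: [-10.0, -20.7, 17.1]
opening: 0.0453
grip_force: 50.3
38.82 q [-0.594  0.69   1.571 -0.042  0.824 -0.137] pos [ 0.532  -0.2721  0.1962] toolz [ 0.03  -0.057 -0.998] toolx [ 0.417  0.908 -0.04 ] grasp [ 0.5368 -0.2812  0.0375] F [-10.  -20.7  17.1] open 0.0453
scene 1583 [ 0.612 -0.223] [0.022 0.28 ] 66.51 [[0.4790000021457672, -0.17800000309944153], [0.7360000014305115, -0.289000004529953], [0.7440000176429749, -0.26899999380111694], [0.4880000054836273, -0.15700000524520874]] z [0.14   0.1417]
side 1109 [ 0.611 -0.222] [0.029 0.281] 66.45 [[0.47600001096725464, -0.18000000715255737], [0.734000027179718, -0.2919999957084656], [0.7450000047683716, -0.26499998569488525], [0.4880000054836273, -0.15299999713897705]] z [0.1378 0.1405]
```

The sash has already risen about 2.3 mm. A bit further in.

```bash
python3 -m crank '[[-1,5,0,0,0],[-1,10,0,0,0],[-1,14,0,0,0],[-1,14,0,0,0],[-1,14,0,0,0]]' 50;  python3 st.py; python3 sash.py
```

```text
time: 39.33
tool_pos: [0.538, -0.2597, 0.1962]
tool_rot: [3.089, 0.04, 1.14]
contact_force: [-10.1, -20.8, 18.3]
opening: 0.0454
grip_force: 50.3
39.33 q [-0.57   0.689  1.572 -0.043  0.824 -0.112] pos [ 0.538  -0.2597  0.1962] toolz [ 0.031 -0.058 -0.998] toolx [ 0.417  0.908 -0.039] grasp [ 0.543  -0.2689  0.0375] F [-10.1 -20.8  18.3] open 0.0454
scene 1425 [ 0.614 -0.224] [0.022 0.276] 66.49 [[0.4830000102519989, -0.17900000512599945], [0.7360000014305115, -0.289000004529953], [0.7450000047683716, -0.26899999380111694], [0.492000013589859, -0.1589999943971634]] z [0.1427 0.1443]
side 1201 [ 0.613 -0.222] [0.031 0.287] 66.78 [[0.4749999940395355, -0.18000000715255737], [0.7390000224113464, -0.2930000126361847], [0.7509999871253967, -0.2639999985694885], [0.4880000054836273, -0.1509999930858612]] z [0.1402 0.1429]
```

Lifted about 5 mm. Let go, rise and check.

```bash
python3 -m crank '[[-1,-2,0,0,0],[0.2,-2,0,0,0],[0.6,-2,0,0,0],[0.6,-2,0,0,0],[0.6,-2,0,-20,0],[0.6,-20,0,-50,0],[0.6,-50,0,-90,0],[0.6,-80,0,-130,0],[0.6,-110,0,-170,0],[0.6,-120,0,-180,0],[0.6,-120,0,-180,0]]' 50;  python3 st.py; python3 sash.py; python3 wed.py; python3 -c "
from h import *
p,d,W=look('scene','final')
m=(W[...,2]>.099)&(W[...,2]<.112)&(W[...,0]>.3)&(W[...,0]<.7)&(abs(W[...,1])<.45)
for q in clusters(m,30): print(W[q].mean(0).round(4))"
```

```text
time: 40.35
tool_pos: [0.4822, -0.3589, 0.3826]
tool_rot: [3.087, 0.036, 1.137]
contact_force: [1.0, -0.4, 1.1]
opening: 0.0736
grip_force: 0.0
40.35 q [-0.763  0.483  1.365 -0.018  1.23  -0.325] pos [ 0.4822 -0.3589  0.3826] toolz [ 0.034 -0.056 -0.998] toolx [ 0.42   0.907 -0.036] grasp [ 0.4876 -0.3678  0.2239] F [ 1.  -0.4  1.1] open 0.0736
scene 1582 [ 0.612 -0.224] [0.022 0.28 ] 66.47 [[0.4790000021457672, -0.17800000309944153], [0.7360000014305115, -0.28999999165534973], [0.7450000047683716, -0.27000001072883606], [0.4880000054836273, -0.15800000727176666]] z [0.1425 0.1441]
side 1164 [ 0.613 -0.221] [0.026 0.285] 66.41 [[0.47699999809265137, -0.17599999904632568], [0.7379999756813049, -0.28999999165534973], [0.7490000128746033, -0.26600000262260437], [0.4880000054836273, -0.15199999511241913]] z [0.14   0.1428]
scene [ 0.554 -0.248] [0.068 0.046] 65.1 659
side [ 0.59  -0.167] [0.082 0.047] 64.3 427
[0.4331 0.3331 0.1052]
[0.4322 0.1964 0.1055]
[0.6742 0.146  0.1062]
[ 0.4094 -0.2229  0.1031]
```

View pics/final.png

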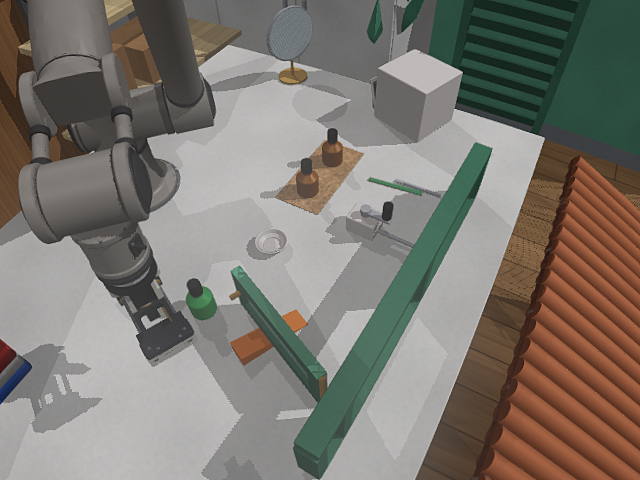

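The wedge (270,338) is jammed under the open sash, which stays lifted by nearly 5 mm. Both bottles are on the mat and the hand is clear of everything.

```bash
python3 -m crank '[[0.6,0,0,0,0],[0.6,0,0,0,0],[0.6,0,0,0,0],[0.6,0,0,0,0]]'; python3 -c "
from cell import ticket
print(ticket.hand_in())"
```

```text
time: 40.93
tool_pos: [0.4832, -0.3553, 0.376]
tool_rot: [3.098, 0.031, 1.14]
contact_force: [0.4, 0.1, -0.4]
opening: 0.0734
grip_force: 0.0
the job is handed in; nothing more can be done
None
```

I handed the job in at 41 s, but the hand-in gave no verdict: both amber bottles (only two were there) stand on the mat, the sash is wound to its stop, and the released wedge holds it up about 5 mm; I saw no sign that the dish, file or pusher moved.

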